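Press nameplates onto award bases

ROBOT

A 6-joint arm with a two-finger parallel gripper is mounted at the origin on the work surface. World frame = base frame: x ahead of the robot, y to its left, z up, the work surface at z = 0. Lengths are in m, angles in rad, forces in N, time in s.
With the tool pointing down it reaches from about 0.225 to 0.875 m from the base axis. Payload 3.4 kg.
Tool frame: the origin (TCP) lies midway between the tips of the shut fingers; the grasp point (between the pads) lies r.pinch_z behind it (r.pinch_z is the distance from the TCP to the grasp point, in m); z points along the fingers, y is the direction in which the jaws open and shut (so a half turn about z gives the same grasp; the last joint's range is limited). The gripper opens to 85 mm and grips with 20 to 120 N. Pads are 22 mm wide; open, the fingers measure 114 mm over their backs; the gripper's body (76 mm by 85 mm) begins 54 mm behind the grasp point. The pads swing forward as they close: fully open they stand 13 mm farther back than shut.
Start: joints at [-1.356, 0.276, 1.505, -0, 1.361, -0.121], TCP at [0.189, -0.543, 0.231] pointing down, gripper open.
Joint ranges: [-2.89, 2.89], [-0.75, 2.08], [0.22, 2.7], [-1.18, 4.32], [0.11, 2.71], [-2.7, 2.7]. Speed limits (rad/s): [2.57, 2.57, 3.14, 3.14, 3.14, 3.14].

INTERFACE

Orientations are given as a unit quaternion [w, x, y, z].
In Python, from cell import r, solver, cams, job, status gives the robot as it stands. The module is installed in compiled form; this text tells all that it offers. Calls block until the motion is done:
- r.move_to(position, orientation): joint-space move of the TCP to a pose.
- r.line_to(position, velocity=0.15, rotation=None): straight line of the TCP; rotation=None keeps the orientation; velocity is the mean speed in m/s.
- r.goto_joints(angles): joint-space move.
- r.grip(opening): finger opening in m; the grip force is fixed at half the most; returns when the fingers have stopped.
- r.wait(seconds).
- solver.inverse_kinematics(position, orientation): joint angles nearest the present ones, or None.
- cams.grab_frame(name): name is "scene" or "top" or "wrist"; returns (picture, depth): 480x640x3 uint8, red, green, blue; 480x640 float32, m along the optical axis (not along the pixel's ray), 0 where there is no reading.
- cams.camera_model(name): a dict with "intrinsics" (3x3 intrinsics, pixels), "rvec" (rotation vector, rad) and "tvec" (3), from world to camera coordinates, as OpenCV has them. Camera axes: x right, y down, z forward; pixel columns grow to the right and rows downward; lengths in m; the calibration is good to about 2 mm. The wrist camera is an equidistant fisheye: a pixel r from the principal point sees the ray r / f radians off the axis. A picture is of the moment at which its call begins: read the wrist's pose just before it. camera_model takes no time and is no camera call; for the wrist camera it gives the pose at the moment of the call.
A pose or a line that the arm cannot do raises r.IKError and nothing moves.
- job.close_job(): hands the job in, once; it reports no verdict.
Readings, each from a call of its own:
- status.read_time(): time.
- status.read_joint_pos(): joint angles.
- status.read_qd(): joint speeds.
- status.read_effort(): joint torques, N m.
- status.read_position(): TCP position.
- status.read_orientation(): TCP orientation.
- status.read_force(): force on the tool from outside, world axes, zero at the start.
- status.read_ft_torque(): the same for the moment, N m.
- status.read_opening(): finger opening in m.
Only numpy, scipy, OpenCV 4.12 (cv2) and the standard library are available. Lean on these libraries where they do the work, as an engineer would, in place of code of your own. Each camera call takes 0.05 s, during which the arm holds its last target.

TASK

Fix the stuck-on nameplates of all the marble award bases lying on the cork pad: stand each one in a pocket of the press carriage, slide the carriage all the way in under the press, turn the clamp handle tight, and push the spring plunger fully down to its stop on them all at once for about half a second. Then let the plunger rise, free the clamp, draw the carriage all the way out again, and stand every base upright on the floor of the grey tray. Leave the clamp loose and do not disturb the trophy, tape roll, bottle or plaque.

Things in the scene. Friction and masses are not known exactly. Their poses are not given: they have to be found in the camera images.
- base0: award base: white marble block 40 x 40 mm, 34 mm tall, 140 g, brass nameplate 30 x 18 mm flat on its top. Origin at the centre of its underside, z up through the nameplate, x and y square to its sides. It may be absent (None)
- base1: award base: white marble block 40 x 40 mm, 34 mm tall, 140 g, brass nameplate 30 x 18 mm flat on its top. Origin at the centre of its underside, z up through the nameplate, x and y square to its sides. It may be absent (None)
- base2: award base: white marble block 40 x 40 mm, 34 mm tall, 140 g, brass nameplate 30 x 18 mm flat on its top. Origin at the centre of its underside, z up through the nameplate, x and y square to its sides. It may be absent (None)
- press: fixed bench press; z up, y along its rail, the way the carriage slides in. Aluminium rail plate 150 x 320 mm (x, y), 10 mm thick, origin at the centre of its underside. A grey bridge crosses the rail at y = +120 mm: posts 22 x 34 mm at x = -100 and +100 mm, crossbeam 34 mm wide (y), 108 to 130 mm above the table
- press_station (a point): point under the bridge (press y = +120 mm), 24 mm above the table, where the tray's centre comes when the carriage is fully in. Above it hangs the plunger's platen with three sprung rubber feet 30 x 30 mm at x = -52, 0, +52 mm, one for each pocket; the feet are 70 mm above the table when up
- carriage (a joint): slide of the dark steel carriage along press +y, m: 0 fully out, for loading (tray centre at press y = -30 mm), 0.150 fully in. Takes about 2 N when the clamp is loose, held fast when it is tight; may be moved by the clamp handle. Tray 160 x 56 mm (x, y): a row of three open pockets along x, 52 mm apart, each 48 x 48 mm inside, walls 4 mm thick and 8 mm high
- pocket0 (a point): centre of the floor of pocket 0 of the carriage, 24 mm above the table; axes parallel to those of the press; moves with the carriage
- pocket1 (a point): centre of the floor of pocket 1 of the carriage, 24 mm above the table; axes parallel to those of the press; moves with the carriage
- pocket2 (a point): centre of the floor of pocket 2 of the carriage, 24 mm above the table; axes parallel to those of the press; moves with the carriage
- clamp (a joint): angle of the quarter-turn clamp handle, rad: 0 loose (handle bar along the press's x, across the rail), 1.3 tight at its stop (bar nearly along the rail); tightens clockwise seen from above. Takes about 0.3 N m
- clamp_grip (a point): point on the clamp's vertical axis at the middle of the handle bar: black bar 50 mm long, 12 mm thick, 30 mm high (point is 50 mm above the table, bar's top 62 mm), standing on a disc of 38 mm diameter. It rides on the carriage 105 mm behind the tray's centre (press -y). The point's x axis runs along the bar
- plunger (a joint): travel of the spring plunger downwards, m: 0 up, 0.016 down at its stop; springs back. About 6 N at first, up to 17 N at the stop with three bases under it
- plunger_top (a point): centre of the top of the black mushroom plunger head (44 mm diameter, flat top 32 mm), above the bridge; 172 mm above the table when up
- supply_pad: fixed cork pad 240 x 150 mm, 4 mm thick, on which the bases start; origin at the centre of its underside
- finish_tray: fixed grey plastic tray 190 x 130 mm outside (x, y), 18 mm high, walls and floor 4 mm; origin at the centre of its underside. It lies on the left or right of the press, the cork pad on the other side
- trophy: silver cup 155 mm tall, 80 mm wide; bystander, origin under its centre
- tape: roll of tape lying flat, 104 mm diameter, 48 mm high; bystander, origin under its centre
- cleaner: white bottle, 56 mm diameter, 150 mm tall; bystander, origin under its centre
- plaque: dark wooden plaque lying flat, 100 x 130 x 18 mm; bystander, origin under its centre
Things that resemble listed ones, but are neither listed nor needed, are in the scene too. What is shaped like the base0 but black or blue is not meant.

How it is judged:
On the way, in this order (a step that is already met when the one before it is completed fails the run):
1. every base stands in a pocket of the carriage ((horizontal distance between base0 and pocket0 below 0.008 m or horizontal distance between base0 and pocket1 below 0.008 m or horizontal distance between base0 and pocket2 below 0.008 m) and z of base0 in the frame of pocket0 between -0.004 and 0.004 m and angle between each of base0, base1, base2's own z axis and vertical below 0.1 rad and (horizontal distance between base1 and pocket0 below 0.008 m or horizontal distance between base1 and pocket1 below 0.008 m or horizontal distance between base1 and pocket2 below 0.008 m) and z of base1 in the frame of pocket0 between -0.004 and 0.004 m and (horizontal distance between base2 and pocket0 below 0.008 m or horizontal distance between base2 and pocket1 below 0.008 m or horizontal distance between base2 and pocket2 below 0.008 m) and z of base2 in the frame of pocket0 between -0.004 and 0.004 m), for 0.2 s.
2. the loaded carriage is fully in under the press and the clamp is tight (all of step 1 and value of joint carriage above 0.142 m and value of joint clamp above 1.1 rad), for 0.2 s.
3. the plunger is held down at its stop, pressing every base, with the carriage in and clamped (value of joint carriage above 0.142 m and value of joint clamp above 1.1 rad and value of joint plunger above 0.0145 m and contact force between plunger and base0 above 0.5 N and contact force between plunger and base1 above 0.5 N and contact force between plunger and base2 above 0.5 N), for 0.25 s.
4. the plunger is up, the clamp is loose and the carriage is drawn out (value of joint plunger below 0.003 m and value of joint clamp below 0.3 rad and value of joint carriage below 0.05 m), for 0.1 s.
At the end, for the whole second after the job is handed in: every base stands upright (within 6 degrees), at rest and released, on the floor of the grey tray (its centre within 80 mm of the tray's centre along the length and 50 mm across); the carriage is out within 15 mm of its outer end, the clamp handle loose (below 0.3 rad), the plunger up (x of base0 in the frame of finish_tray between -0.08 and 0.08 m and y of base0 in the frame of finish_tray between -0.05 and 0.05 m and z of base0 in the frame of finish_tray between 0 and 0.009 m and angle between each of base0, base1, base2's own z axis and vertical below 0.1 rad and linear speed of each of base0, base1, base2 below 0.02 m/s and x of base1 in the frame of finish_tray between -0.08 and 0.08 m and y of base1 in the frame of finish_tray between -0.05 and 0.05 m and z of base1 in the frame of finish_tray between 0 and 0.009 m and x of base2 in the frame of finish_tray between -0.08 and 0.08 m and y of base2 in the frame of finish_tray between -0.05 and 0.05 m and z of base2 in the frame of finish_tray between 0 and 0.009 m and value of joint carriage below 0.015 m and value of joint clamp below 0.3 rad and value of joint plunger below 0.003 m); the robot touches nothing.
It fails at once if the trophy is disturbed (distance of trophy from where it was at the start of the episode above 0.03 m or angle between trophy's own z axis and vertical above 0.3 rad).
It fails at once if the tape is disturbed (distance of tape from where it was at the start of the episode above 0.03 m or angle between tape's own z axis and vertical above 0.3 rad).
It fails at once if the cleaner is disturbed (distance of cleaner from where it was at the start of the episode above 0.03 m or angle between cleaner's own z axis and vertical above 0.3 rad).
It fails at once if the plaque is disturbed (distance of plaque from where it was at the start of the episode above 0.03 m or angle between plaque's own z axis and vertical above 0.3 rad).
Of base0, base1, base2 only 2 to 3 are there at a start; the rules pass over those that are not, and their reading is None.
At some moment in a run one of base0, base1, base2 may be knocked a few centimetres aside while the robot is not near it.
Once in a run the grip may slacken for a moment while it holds something.
It also fails if it takes over 210 s, if anything falls off the work surface, if the arm or the gripper's body presses on something with over 40 N, if the wrist force passes 120 N, or if a joint passes its speed limit or range.

## Working session

There is one attempt and no reset: what is moved stays moved. The work goes in short steps, each a Python script; the robot and the scene stay as the last script left them, time stands still between calls to the robot, and variables do not carry over. Pictures are saved under pics/ and viewed, and the job is handed in when it is done.

```bash
mkdir -p pics; ls
python3 - <<'E'
from cell import r, solver, cams, job, status
import cv2
for n in ("scene","top","wrist"):
    im,d=cams.grab_frame(n); cv2.imwrite(f"pics/{n}0.png",im[:,:,::-1])
    m=cams.camera_model(n); print(n,m)
print(status.read_time(),r.pinch_z,status.read_orientation(),status.read_opening())
E
```

```text
pics
scene {'intrinsics': array([[499.79826027,   0.        , 320.17669774],
       [  0.        , 499.79826027, 240.44276917],
       [  0.        ,   0.        ,   1.        ]]), 'rvec': array([ 1.82728235,  1.43123497, -0.6843301 ]), 'tvec': array([-0.17692354, -0.21516591,  1.72782974])}
top {'intrinsics': array([[542.24793762,   0.        , 323.26111664],
       [  0.        , 542.24793762, 234.04224902],
       [  0.        ,   0.        ,   1.        ]]), 'rvec': array([ 2.16540883, -2.16321265,  0.06262227]), 'tvec': array([0.0627362 , 0.56966639, 1.19392343])}
wrist {'intrinsics': array([[371.64829954,   0.        , 324.68580325],
       [  0.        , 371.64829954, 248.49757358],
       [  0.        ,   0.        ,   1.        ]]), 'rvec': array([-2.38065718,  1.69112763,  0.22373656]), 'tvec': array([-0.57607986, -0.03377925,  0.37751309])}
0.15 0.0187 [-7.14463353e-04  9.85937118e-01  1.67115192e-01 -2.85048568e-05] 0.08527923175538608
```

View pics/top0.png

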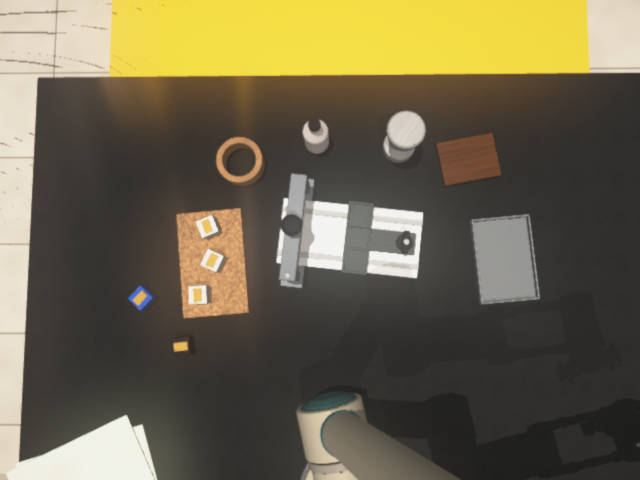

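View pics/scene0.png

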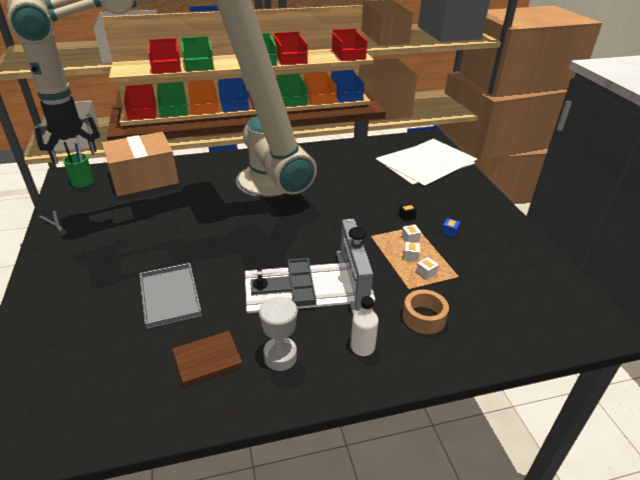

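View pics/wrist0.png

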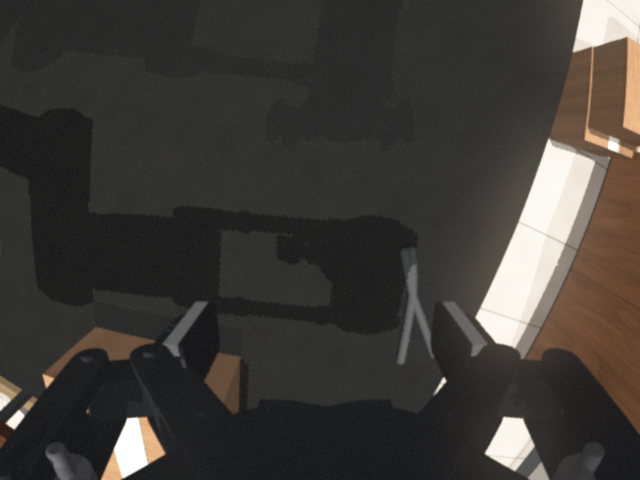

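Top view: three white bases with brass plates stand on the cork at (207,227), (212,261) and (198,295). The look-alikes are blue at (140,298) and black at (181,346), both off the pad. The press is in the middle, with its bridge at (295,230), the carriage tray at (358,238) and the clamp at (404,241). The grey tray is at (505,259). Next I'll enlarge and measure.

```bash
cat > h.py <<'E'
from cell import r, solver, cams, job, status
import cv2, numpy as np
from scipy.spatial.transform import Rotation as R
def ray(name,uv,m=None):
    m=m or cams.camera_model(name); K=m["intrinsics"]; uv=np.atleast_2d(np.array(uv,float))
    p=np.c_[(uv[:,0]-K[0,2])/K[0,0],(uv[:,1]-K[1,2])/K[1,1]]
    if name=="wrist":
        th=np.linalg.norm(p,axis=1,keepdims=True); s=np.sinc(th/np.pi)
        d=np.c_[p*s,np.cos(th)]
    else: d=np.c_[p,np.ones(len(p))]
    Rm=cv2.Rodrigues(m["rvec"])[0]; return -Rm.T@m["tvec"], d@Rm
def onplane(name,uv,z,m=None):
    c,d=ray(name,uv,m); return c+d*((z-c[2])/d[:,2])[:,None]
def proj(name,P,m=None):
    m=m or cams.camera_model(name); P=np.atleast_2d(P); Rm=cv2.Rodrigues(m["rvec"])[0]
    q=P@Rm.T+m["tvec"]; K=m["intrinsics"]
    if name=="wrist":
        rr=np.linalg.norm(q[:,:2],axis=1,keepdims=True); th=np.arctan2(rr,q[:,2:]); p=q[:,:2]/rr*th
    else: p=q[:,:2]/q[:,2:]
    return p*K[0,0]+K[:2,2]
def cloud(name,d,m=None):
    m=m or cams.camera_model(name); v,u=np.mgrid[0:480,0:640]; c,dr=ray(name,np.c_[u.ravel(),v.ravel()],m)
    Rm=cv2.Rodrigues(m["rvec"])[0]; zc=dr@Rm[2]
    P=c+dr*(d.ravel()/np.where(abs(zc)<.05,np.nan,zc))[:,None]; P[d.ravel()==0]=np.nan; return P.reshape(480,640,3)
def quat(yaw):  # tool down; jaw axis (tool y) at angle yaw+90deg -> returns wxyz
    q=(R.from_euler('z',yaw)*R.from_euler('x',np.pi)).as_quat(); return [q[3],q[0],q[1],q[2]]
def save(im,fn,box=None,s=1):
    if box: x0,y0,x1,y1=box; im=im[y0:y1,x0:x1]
    im=cv2.resize(im,None,fx=s,fy=s,interpolation=cv2.INTER_CUBIC); cv2.imwrite("pics/"+fn,im[:,:,::-1])
E
python3 - <<'E'
from h import *
im,d=cams.grab_frame("top"); np.save("top_d.npy",d); cv2.imwrite("top.png",im[:,:,::-1])
save(im,"crop_bases.png",(110,190,310,370),4); save(im,"crop_press.png",(265,165,435,295),4.7)
P=cloud("top",d)
for uv in [(207,227),(212,261),(198,295),(404,241),(290,224),(358,238),(505,259),(300,180)]: print(uv,P[uv[1],uv[0]].round(4))
E
```

```text
(207, 227) [0.5841 0.3228 0.0414]
(212, 261) [0.5083 0.3109 0.0374]
(198, 295) [0.433  0.3398 0.0408]
(404, 241) [ 0.5509 -0.1123  0.0676]
(290, 224) [0.5768 0.1251 0.1742]
(358, 238) [ 0.5609 -0.0147  0.0227]
(505, 259) [ 0.5148 -0.347   0.003 ]
(300, 180) [0.6728 0.1088 0.132 ]
```

View pics/crop_bases.png

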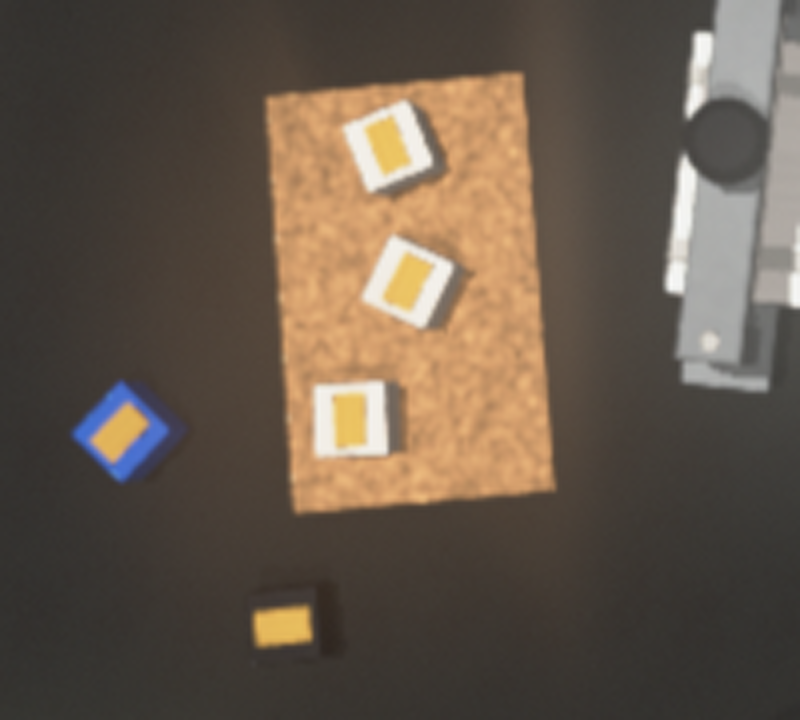

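View pics/crop_press.png

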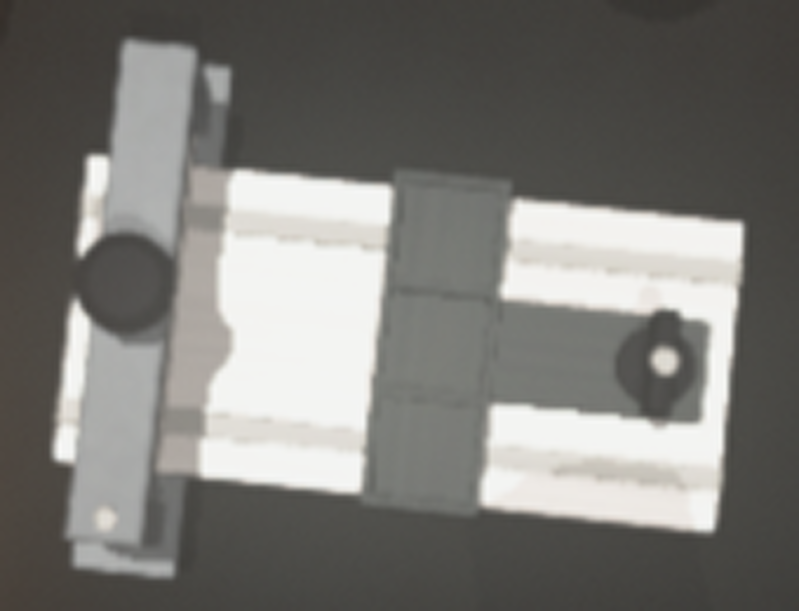

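The crops confirm three upright white marble bases with brass plates on the cork. The blue and black ones lie off it. The clamp bar lies along the press x axis (loose) and the carriage is out. Measuring now.

```bash
cat >> h.py <<'E'
def bases(im,name,box,z,m=None):
    hsv=cv2.cvtColor(im,cv2.COLOR_RGB2HSV); x0,y0,x1,y1=box
    w=((hsv[...,2]>195)&(hsv[...,1]<60)).astype(np.uint8); g=np.zeros_like(w); g[y0:y1,x0:x1]=w[y0:y1,x0:x1]
    out=[]
    for c in cv2.findContours(g,cv2.RETR_EXTERNAL,cv2.CHAIN_APPROX_NONE)[0]:
        if cv2.contourArea(c)<120: continue
        P=onplane(name,c.reshape(-1,2),z,m)[:,:2]
        (cx,cy),(a,b),an=cv2.minAreaRect((P*1000).astype(np.float32))
        out.append((cx/1000,cy/1000,an,a,b))
    return out
E
python3 - <<'E'
from h import *
im=cv2.imread("top.png")[:,:,::-1].copy(); d=np.load("top_d.npy"); P=cloud("top",d)
for b in bases(im,"top",(175,205,250,320),.038): print("base",np.round(b,4))
hsv=cv2.cvtColor(im,cv2.COLOR_RGB2HSV)
# rail white
z=P[...,2]
m=((hsv[...,2]>190)&(hsv[...,1]<40)).astype(np.uint8); m[:190]=0; m[285:]=0; m[:,:270]=0; m[:,430:]=0
pts=np.argwhere(m)[:,::-1]; Q=onplane("top",pts,.010)[:,:2]
rc=cv2.minAreaRect((Q*1000).astype(np.float32)); print("rail",rc)
# tray carriage dark gray: depth-based
reg=np.zeros_like(m); reg[195:280,330:390]=1
mm=((z>.018)&(z<.045)&(reg>0)); q=P[mm][:,:2]; print("carr",cv2.minAreaRect((q*1000).astype(np.float32)), q.shape)
reg[:]=0; reg[225:260,390:425]=1
mm=((z>.045)&(reg>0)); q=P[mm]; print("clamp",q.mean(0),q[:,2].max(),cv2.minAreaRect((q[:,:2]*1000).astype(np.float32)))
reg[:]=0; reg[205:245,270:320]=1
mm=((z>.155)&(reg>0)); q=P[mm]; print("plunger",q.mean(0),(q.max(0)+q.min(0))/2,np.ptp(q,axis=0))
# finish tray
reg[:]=0; reg[200:320,460:550]=1
mm=((z>.0125)&(z<.03)&(reg>0)); q=P[mm]; print("ftray rim",q.shape,cv2.minAreaRect((q[:,:2]*1000).astype(np.float32)))
sel=((hsv[...,2]>85)&(reg>0)); pts=np.argwhere(sel)[:,::-1]
save((sel*255).astype(np.uint8)[...,None].repeat(3,2),"ft.png",(440,190,560,320),4)
print("ft mask",cv2.minAreaRect((onplane("top",pts,.014)[:,:2]*1000).astype(np.float32)))
for n,uv in dict(trophy=(405,130),cleaner=(316,130),tape=(240,140)).items(): print(n,P[uv[1],uv[0]])
E
```

```text
base [ 0.4339  0.3426  4.4963 40.2981 39.4741]
base [ 0.5109  0.3122 65.6757 39.6492 40.0527]
base [ 0.5867  0.325  22.7582 40.1645 39.9389]
rail ((549.185546875, 5.407623291015625), (319.50311279296875, 179.99624633789062), 84.18352508544922)
carr ((560.9329833984375, -28.240081787109375), (112.35371398925781, 161.83790588378906), 89.98359680175781) (2239, 2)
clamp [ 0.5489748  -0.11661998  0.06146356] 0.06873514008626502 ((549.44921875, -117.35526275634766), (12.342106819152832, 48.769508361816406), 84.98670959472656)
plunger [0.57481616 0.12255205 0.17173316] [0.5746504  0.12268119 0.171422  ] [0.04216309 0.04212983 0.01458155]
ftray rim (631, 3) ((514.35791015625, -342.8519287109375), (190.18922424316406, 131.96046447753906), 5.360193252563477)
ft mask ((515.4006958007812, -342.51275634765625), (192.02032470703125, 133.9951171875), 5.3088059425354)
trophy [ 0.77003177 -0.10576849  0.15756129]
cleaner [0.77406207 0.07534417 0.1468861 ]
tape [nan nan nan]
```

View pics/ft.png

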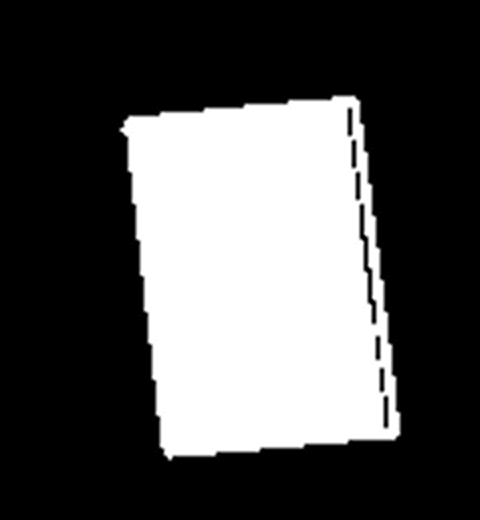

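Run:
```python
from h import *
for y in (0,np.pi): print(y,solver.inverse_kinematics([0.47,-0.03,0.30],quat(y)))
r.move_to([0.47,-0.03,0.30],quat(0))
m=cams.camera_model("wrist"); im,d=cams.grab_frame("wrist"); Rm=cv2.Rodrigues(m["rvec"])[0]
print("cam",-Rm.T@m["tvec"],"axis",Rm[2],"tcp",status.read_position(),status.read_time())
save(im,"w1.png")
```

```text
0 [-2.11641599e-01  8.31251580e-02  1.58207553e+00 -4.44089210e-16
  1.47639197e+00  1.35915473e+00]
3.141592653589793 [-0.2116416   0.08312516  1.58207553  0.          1.47639197 -1.78243793]
cam [ 0.53554643 -0.03238694  0.44211897] axis [-2.59131126e-01 -4.74744190e-04 -9.65842034e-01] tcp [ 0.47006846 -0.03071721  0.29983406] 2.3583
```

View pics/w1.png

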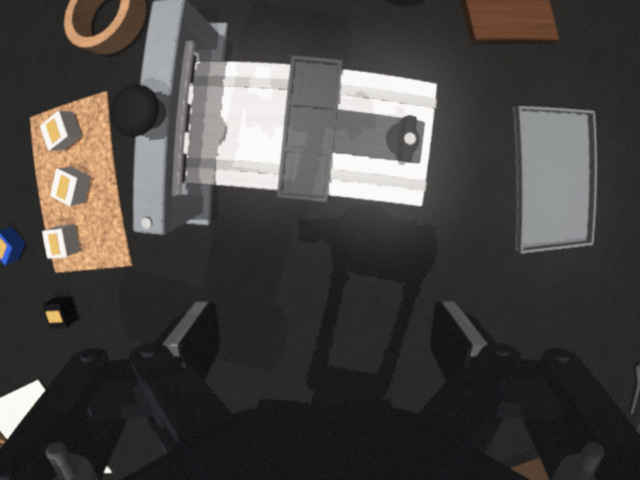

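The wrist view shows the tray with its corners at about (292,57), (341,61), (327,199) and (279,196). The rail's outer end runs (437,83)–(422,205), and the clamp bar is at (409,138). I'll take these points accurately from enlarged crops.

Run:
```python
from h import *
m=cams.camera_model("wrist"); im,d=cams.grab_frame("wrist"); save(im,"w2.png",(270,45,450,215),4.4)
np.savez("w2.npz",im=im,d=d,rvec=m["rvec"],tvec=m["tvec"],K=m["intrinsics"])
P=cloud("wrist",d,m); z=P[...,2]
for nm,uv in dict(clamp=(409,138),floor=(308,130),rail=(430,180),wall=(318,60),table=(500,300)).items(): print(nm,P[uv[1],uv[0]].round(4))
```

```text
clamp [ 0.5507 -0.1189  0.0635]
floor [ 0.5593 -0.0144  0.0252]
rail [ 0.503  -0.1614 -0.0012]
wall [ 0.6383 -0.0256  0.0315]
table [ 3.419e-01 -2.778e-01 -1.000e-04]
```

View pics/w2.png

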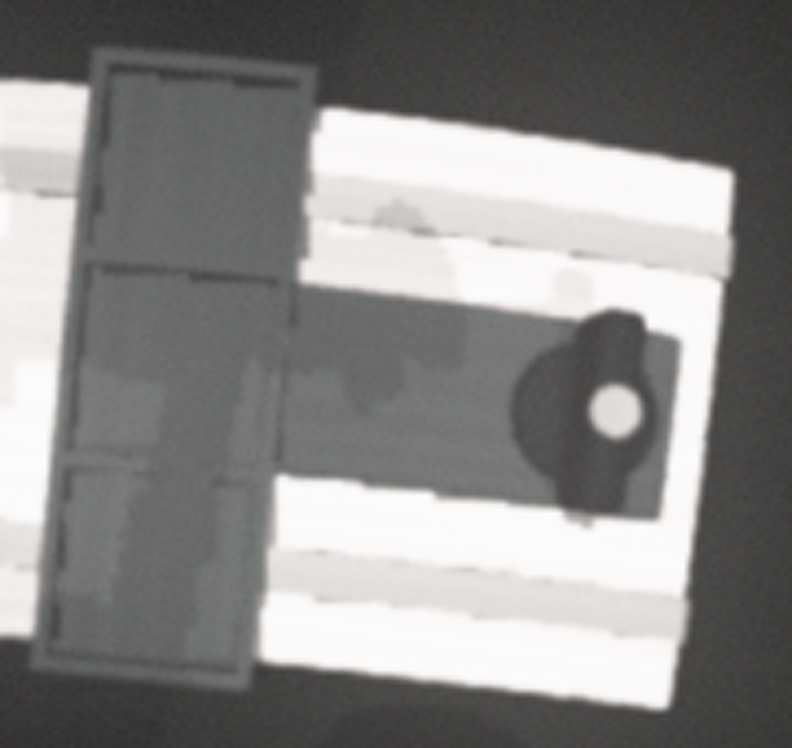

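Run:
```python
from h import *
D=np.load("w2.npz"); m=dict(rvec=D["rvec"],tvec=D["tvec"],intrinsics=D["K"])
f=lambda L,z: onplane("wrist",(np.array(L)+.0)/4.4+[270,45]-.0,z,m)
T=f([(95,48),(318,67),(248,690),(35,668)],.032); print("tray",T.round(4),"centre",T.mean(0).round(4))
ex=(T[0]+T[1]-T[2]-T[3]); print("yaw from long axis",np.degrees(np.arctan2(ex[1],ex[0])),np.linalg.norm(ex)/2)
Rl=f([(735,170),(668,710)],.010); print("rail",Rl.round(4),Rl.mean(0),np.degrees(np.arctan2(*(Rl[0]-Rl[1])[[1,0]])),np.linalg.norm(Rl[0]-Rl[1]))
B=f([(612,312),(590,513)],.062); print("bar",B.round(4),B.mean(0).round(4),np.degrees(np.arctan2(*(B[0]-B[1])[[1,0]])))
# top cam: tray
im=cv2.imread("top.png")[:,:,::-1]; 
T2=onplane("top",np.array([(396,170),(512,181),(477,516),(362,503)])/4.7+[265,165],.032); print("top tray",T2.round(4),T2.mean(0).round(4)); ex=(T2[0]+T2[1]-T2[2]-T2[3]);print(np.degrees(np.arctan2(ex[1],ex[0])))
Rl=onplane("top",np.array([(743,222),(716,531)])/4.7+[265,165],.010); print("top rail",Rl.round(4),Rl.mean(0))
```

```text
tray [[ 0.6435  0.0032  0.032 ]
 [ 0.6379 -0.0521  0.032 ]
 [ 0.4792 -0.0346  0.032 ]
 [ 0.4852  0.0193  0.032 ]] centre [ 0.5615 -0.016   0.032 ]
yaw from long axis -6.059304549302497 0.15943292162052008
rail [[ 0.6206 -0.1654  0.01  ]
 [ 0.4718 -0.1493  0.01  ]] [ 0.54619989 -0.15734064  0.01      ] -6.186791173253985 0.14976448490376482
bar [[ 0.5738 -0.1191  0.062 ]
 [ 0.526  -0.1145  0.062 ]] [ 0.5499 -0.1168  0.062 ] -5.60023706056885
top tray [[ 0.6431  0.0049  0.032 ]
 [ 0.6377 -0.0503  0.032 ]
 [ 0.4784 -0.0329  0.032 ]
 [ 0.4844  0.0213  0.032 ]] [ 0.5609 -0.0143  0.032 ]
-6.056088741498595
top rail [[ 0.6206 -0.1631  0.01  ]
 [ 0.4716 -0.1483  0.01  ]] [ 0.54613524 -0.15569188  0.01      ]
```

```bash
cat >> h.py <<'E'
PY=np.radians(-6.1); UX=np.array([np.cos(PY),np.sin(PY)]); UY=np.array([-np.sin(PY),np.cos(PY)])
Z=0.25
def say(t): 
    print(f"{t}: t={status.read_time():.1f} pos={np.round(status.read_position(),4)} open={status.read_opening():.4f} F={np.round(status.read_force(),1)}",flush=True)
def pick(x,y,yaw,bottom,op=0.066,h=.009,zt=None):
    zt=zt or Z
    r.grip(op); r.move_to([x,y,zt],quat(yaw)); r.line_to([x,y,bottom+.05],.25); r.line_to([x,y,bottom+h],.08)
    r.grip(0.0); say("gripped"); r.line_to([x,y,bottom+.06],.12); r.line_to([x,y,zt],.25); say("lifted")
    return 0.034<status.read_opening()<0.046
def carry(x,y,yaw,zt=None):
    zt=zt or Z
    r.line_to([x,y,zt],.25,rotation=quat(yaw)); say("carried"); return 0.034<status.read_opening()<0.046
def place(x,y,bottom,op=0.056,h=.009,zt=None):
    zt=zt or Z
    r.line_to([x,y,bottom+.04],.2); r.line_to([x,y,bottom+h+.001],.05); say("down"); r.grip(op); r.line_to([x,y,bottom+.06],.1); r.line_to([x,y,zt],.25)
E
python3 - <<'E'
from h import *
ok=pick(.5867,.325,np.radians(22.8),.004); print(ok)
im,d=cams.grab_frame("wrist"); save(im,"w3.png")
im,d=cams.grab_frame("top"); save(im,"t3.png")
E
```

```text
gripped: t=6.1 pos=[0.5874 0.3253 0.0139] open=0.0390 F=[-0.5  0.3  3.3]
lifted: t=7.6 pos=[0.5857 0.3246 0.2478] open=0.0386 F=[-0.  -0.  -1.5]
True
```

View pics/w3.png

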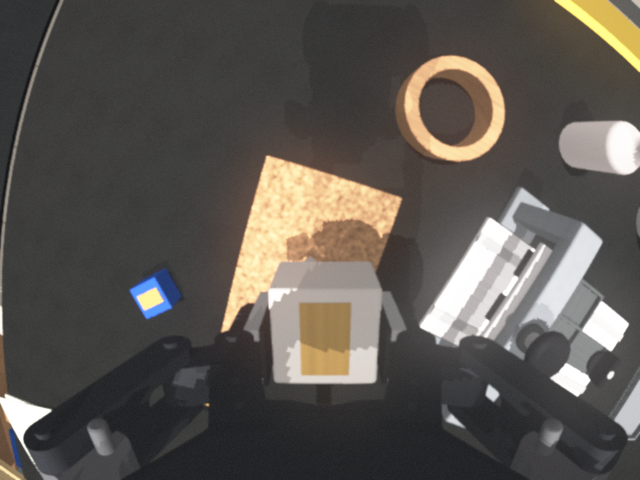

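The base is held square between the pads at about (325,330). Carrying it to the far pocket.

Run:
```python
from h import *
c=np.array([.5612,-.0152])+.052*UX
r.line_to([.57,.16,Z],.25,rotation=quat(PY))
ok=carry(*c,PY); print(ok)
if ok:
    place(*c,.024)
    r.move_to([c[0]-.13,c[1],.25],quat(PY))
im,d=cams.grab_frame("wrist"); save(im,"w4.png")
im,d=cams.grab_frame("top"); save(im,"t4.png",(110,165,435,325),2.4); cv2.imwrite("top.png",im[:,:,::-1])
```

```text
carried: t=9.4 pos=[ 0.6127 -0.0191  0.2498] open=0.0391 F=[-0.9 -0.1 -2.3]
True
down: t=11.2 pos=[ 0.612  -0.0207  0.0339] open=0.0393 F=[-2.2 -0.2  2.6]
```

View pics/w4.png

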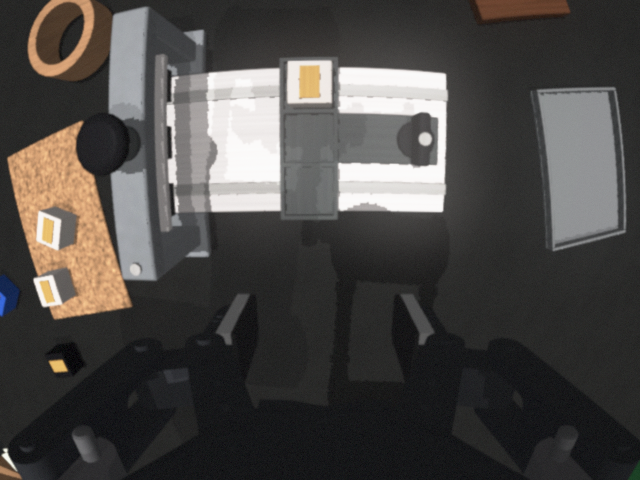

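View pics/t4.png

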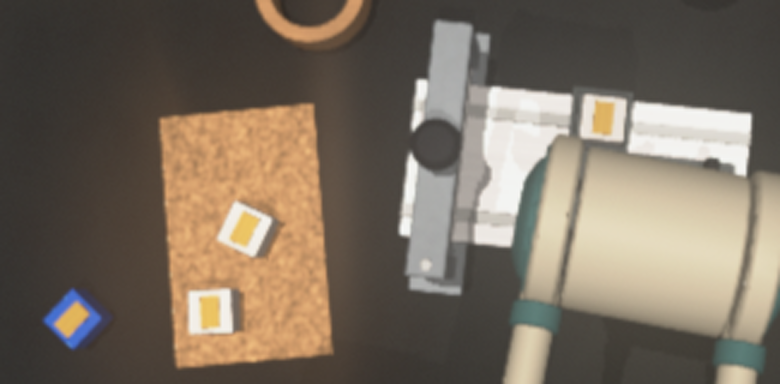

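The first base sits square and centred in the far pocket (wrist 310,83), and the other two are still in place. Next the middle base, re-measured first.

Run:
```python
from h import *
im=cv2.imread("top.png")[:,:,::-1].copy()
bs=bases(im,"top",(175,205,250,320),.038)
for b in bs: print("base",np.round(b,4))
ctr=np.array([.5612,-.0152])
b=max(bs,key=lambda b:b[0]); yaw=np.radians((b[2]+45)%90-45)
ok=pick(b[0],b[1],yaw,.004)
if ok:
    r.line_to([.57,.16,Z],.25,rotation=quat(PY)); ok=carry(*ctr,PY)
if ok: place(*ctr,.024)
print(ok)
# clear for view
r.move_to([.45,.2,Z],quat(PY))
im,d=cams.grab_frame("top"); save(im,"t5.png",(110,165,435,325),2.4); cv2.imwrite("top.png",im[:,:,::-1])
for b in bases(im,"top",(175,205,250,320),.038): print("base",np.round(b,4))
```

```text
base [ 0.4339  0.3426  4.4963 40.2981 39.5951]
base [ 0.5108  0.312  65.6757 39.4073 40.0527]
gripped: t=17.1 pos=[0.5115 0.3124 0.0139] open=0.0391 F=[0.8 0.2 3.7]
lifted: t=18.6 pos=[0.5098 0.3116 0.248 ] open=0.0389 F=[-0.3 -0.7 -2.1]
carried: t=20.2 pos=[ 0.5611 -0.0138  0.25  ] open=0.0389 F=[-0.7 -0.3 -1.6]
down: t=22.1 pos=[ 0.5604 -0.0152  0.0339] open=0.0389 F=[-3.  -0.3  4. ]
True
base [  0.4414   0.3543  14.9993 100.707  102.0277]
base [  0.4619   0.286   15.7998 107.7272  24.8632]
```

View pics/t5.png

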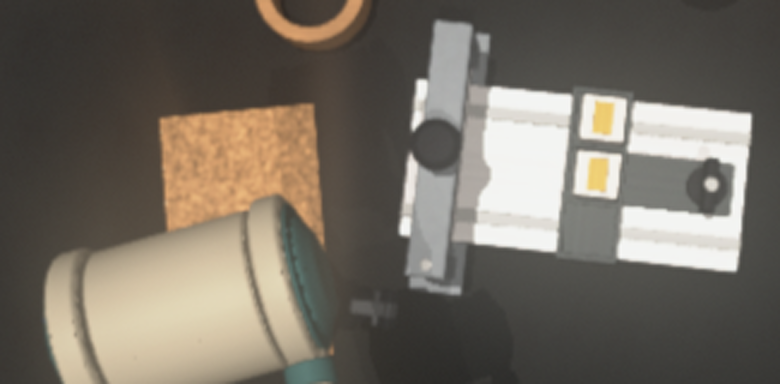

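Two bases now stand in their pockets (602,117) and (597,175). The arm hid the third one, so I'll step aside and re-measure before picking it.

Run:
```python
from h import *
r.move_to([.38,.06,.28],quat(PY))
im,d=cams.grab_frame("top"); bs=[b for b in bases(im,"top",(150,205,270,340),.038) if abs(b[3]-40)<4 and abs(b[4]-40)<4]
for b in bs: print("base",np.round(b,4))
assert len(bs)==1
ctr=np.array([.5610,-.0152])-.052*UX
b=bs[0]; yaw=np.radians((b[2]+45)%90-45)
ok=pick(b[0],b[1],yaw,.004)
if ok:
    r.line_to([.50,.16,Z],.25,rotation=quat(PY)); ok=carry(*ctr,PY)
if ok: place(*ctr,.024)
print(ok)
r.move_to([.47,-.03,.30],quat(PY))
m=cams.camera_model("wrist"); im,d=cams.grab_frame("wrist"); save(im,"w6.png",(220,20,480,240),3)
np.savez("w2.npz",im=im,d=d,rvec=m["rvec"],tvec=m["tvec"],K=m["intrinsics"])
for b in bases(im,"wrist",(270,40,345,220),.058,m): print("base",np.round(b,4))
```

```text
base [ 0.4339  0.3426  4.4963 40.2981 39.4741]
gripped: t=28.9 pos=[0.4347 0.343  0.0139] open=0.0384 F=[-0.4 -0.6  4.3]
lifted: t=30.4 pos=[0.4329 0.3419 0.2481] open=0.0391 F=[-0.2  0.1 -2.7]
carried: t=32.1 pos=[ 0.5091 -0.0082  0.25  ] open=0.0390 F=[ 0.5  1.1 -1.4]
down: t=34.0 pos=[ 0.5085 -0.0096  0.0339] open=0.0391 F=[-2.1  0.4  3.3]
True
base [ 5.08400e-01 -1.16000e-02  8.29253e+01  3.95087e+01  3.93209e+01]
base [ 5.11200e-01 -4.75000e-02  8.41987e+01  1.75529e+01  4.25476e+01]
base [ 5.60000e-01 -1.74000e-02  8.35094e+01  3.89056e+01  3.95014e+01]
base [5.488000e-01 1.350000e-02 8.320230e+01 5.531900e+00 1.035433e+02]
base [ 5.99300e-01 -5.75000e-02  8.37500e+01  1.62832e+01  4.16165e+01]
base [ 6.11600e-01 -2.24000e-02  8.38705e+01  3.78464e+01  3.90136e+01]
```

View pics/w6.png

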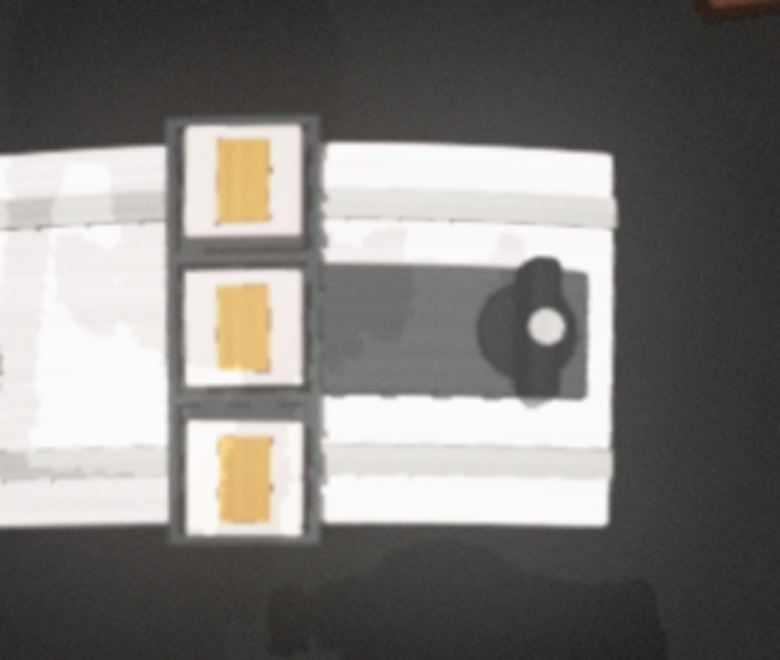

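All three bases are square in their pockets: crop (243,183), (243,327), (243,480). Next I grip the clamp bar (crop 539,330) and slide the carriage in.

Run:
```python
from h import *
D=np.load("w2.npz"); m=dict(rvec=D["rvec"],tvec=D["tvec"],intrinsics=D["K"])
B=onplane("wrist",np.array([(541,260),(537,401)])/3+[220,20],.062,m); g=B.mean(0)[:2]; print("bar",B.round(4),g)
q=quat(PY+np.pi)
r.grip(.05); r.move_to([*g,.20],q); print(status.read_joint_pos().round(3) if hasattr(status.read_joint_pos(),'round') else status.read_joint_pos())
r.line_to([*g,.09],.2); r.line_to([*g,.037],.06); say("at bar"); r.grip(0.0); say("gripped")
p=np.array(status.read_position())
r.wait(.2); say("settled"); f0=np.array(status.read_force())
s0=g.copy()
r.line_to([*(g+.12*UY),.037],.06); say("in .12")
s=.12
while s<.150:
    s+=.003; r.line_to([*(g+s*UY),.037],.03); f=(np.array(status.read_force())-f0)[:2]@UY; pp=(np.array(status.read_position())[:2]-p[:2])@UY
    print(round(s,4),round(pp,4),round(f,2))
    if f<-12: break
np.savez("clamp.npz",g=g,s=s,p=p,f0=f0)
```

```text
bar [[ 0.5734 -0.1205  0.062 ]
 [ 0.5249 -0.1144  0.062 ]] [ 0.54913579 -0.11743926]
[-0.334  0.275  1.586  0.     1.281 -1.799]
at bar: t=40.9 pos=[ 0.5495 -0.1176  0.0373] open=0.0501 F=[-0.5  0.9  0.4]
gripped: t=41.3 pos=[ 0.5493 -0.1175  0.0375] open=0.0113 F=[0.1 0.2 3.3]
settled: t=41.5 pos=[ 0.5494 -0.1175  0.0375] open=0.0110 F=[-0.3  0.8  4.7]
in .12: t=43.7 pos=[0.5622 0.0017 0.0375] open=0.0110 F=[-1.5 -0.6  4.8]
0.123 0.123 -1.08
0.126 0.1261 -0.5
0.129 0.1291 -0.96
0.132 0.1321 -0.99
0.135 0.1351 -0.57
0.138 0.1372 -3.43
0.141 0.1374 -11.86
0.144 0.1375 -20.55
```

The inner stop is reached at 0.1374 m of travel, which matches the estimated 0.0126 m start offset. Easing off slightly, then turning the clamp clockwise.

Run:
```python
from h import *
D=np.load("clamp.npz"); g=D["g"]; c=g+.1376*UY
r.line_to([*c,.037],.02); say("eased")
t0=np.array(status.read_ft_torque())
a=0
while a<1.36:
    a=a+.13 if a<1.1 else a+.04
    r.move_to([*c,.037],quat(PY+np.pi-a)); t=np.array(status.read_ft_torque())-t0
    f=status.read_force(); o=status.read_orientation(); yaw=(2*np.arctan2(o[2],o[1])); act=(PY+np.pi-yaw+np.pi)%(2*np.pi)-np.pi
    print(round(a,3),"actual",round(act,3),"tz",t.round(2),np.round(f,1),round(status.read_opening(),4))
    if abs(t[2])>1.2: break
say("turned")
r.grip(.04); r.wait(.1); say("open")
r.line_to([*c,.09],.1); 
r.line_to([c[0]-.05*UY[0],c[1]-.05*UY[1],.25],.2)
m=cams.camera_model("wrist"); im,d=cams.grab_frame("wrist"); save(im,"w7.png")
r.move_to([.36,-.15,.28],quat(PY+np.pi))
im,d=cams.grab_frame("top"); save(im,"t7.png",(265,165,435,295),4.5); cv2.imwrite("top.png",im[:,:,::-1]); np.save("top_d.npy",d)
```

```text
eased: t=46.1 pos=[0.564  0.0187 0.0375] open=0.0108 F=[-1.3 -2.   3.7]
0.13 actual 0.13 tz [ 0.02 -0.02 -0.19] [-0.8 -1.4  5.4] 0.0108
0.26 actual 0.26 tz [ 0.17 -0.01 -0.24] [-1.4 -0.2  5. ] 0.0108
0.39 actual 0.39 tz [ 0.19 -0.05 -0.18] [-1.  -0.2  5.8] 0.0109
0.52 actual 0.519 tz [ 0.25 -0.06 -0.19] [-0.2 -0.2  5.2] 0.0106
0.65 actual 0.648 tz [ 0.28 -0.08 -0.17] [-1.3 -0.8  5.3] 0.0109
0.78 actual 0.777 tz [ 0.36 -0.1  -0.15] [-0.6  1.   5.7] 0.0105
0.91 actual 0.905 tz [ 0.49 -0.23 -0.17] [1.  1.3 5.4] 0.011
1.04 actual 1.034 tz [ 0.49 -0.21 -0.19] [1.3 1.7 5.9] 0.0107
1.17 actual 1.163 tz [ 0.47 -0.31 -0.21] [1.2 0.5 4.9] 0.0113
1.21 actual 1.202 tz [ 0.49 -0.29 -0.13] [1.4 1.9 5. ] 0.0108
1.25 actual 1.242 tz [ 0.52 -0.39 -0.12] [1.4 1.  5.5] 0.0108
1.29 actual 1.283 tz [ 0.56 -0.41 -0.09] [1.9 1.5 5.1] 0.0107
1.33 actual 1.32 tz [ 0.61 -0.39  0.45] [1.4 1.9 4.5] 0.0107
1.37 actual 1.357 tz [ 0.75 -0.45  1.28] [1.7 3.2 5.5] 0.0108
turned: t=49.6 pos=[0.565  0.0196 0.0375] open=0.0108 F=[1.7 3.2 5.5]
open: t=50.1 pos=[0.5634 0.0193 0.0367] open=0.0403 F=[ 0.6  0.1 -0.4]
```

View pics/t7.png

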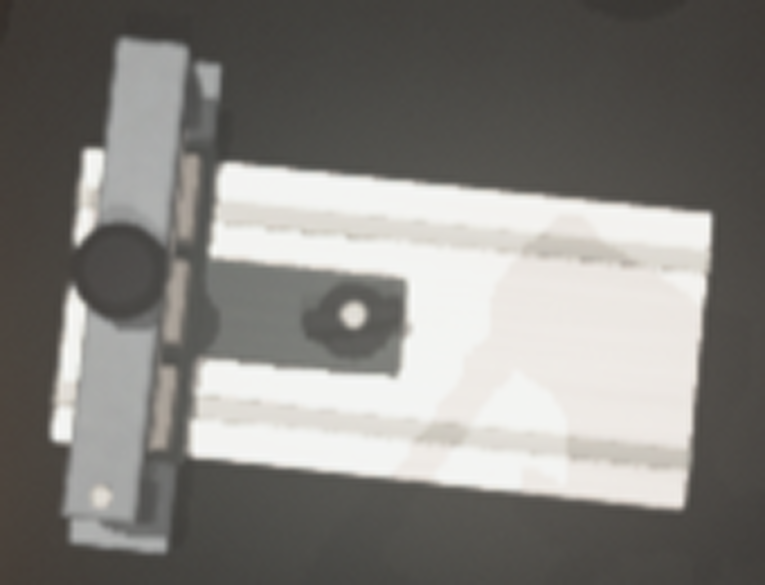

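View pics/w7.png

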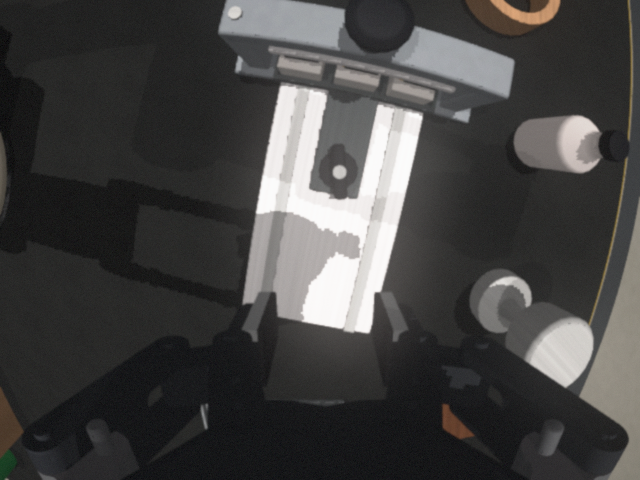

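The clamp is tight at its stop (actual 1.357 rad at the wrist, torque rising), and the carriage is under the bridge with all three bases below the feet. Now the plunger.

Run:
```python
from h import *
x,y=.5753,.1223; q=quat(PY)
r.grip(0.0)
r.move_to([x,y,.23],q); r.line_to([x,y,.180],.1); r.wait(.2); f0=np.array(status.read_force()); say("above")
z=.180; fs=[];zc=None
while z>.150:
    z-=.0015; r.line_to([x,y,z],.02); r.wait(.05); f=(np.array(status.read_force())-f0)[2]; pz=status.read_position()[2]
    print(round(z,4),round(pz,4),round(f,1))
    if f>26: break
    if zc and f>20 and pz<zc-.0155: break
    if zc is None and f>3: zc=pz
r.wait(.6); say("hold"); print((np.array(status.read_force())-f0)[2])
im,d=cams.grab_frame("scene"); save(im,"s8.png",(220,190,420,340),4)
r.line_to([x,y,.185],.05); r.line_to([x,y,.25],.2); say("up")
```

```text
above: t=58.0 pos=[0.5759 0.1223 0.1809] open=0.0003 F=[-0.1 -1.1 -0.2]
0.1785 0.1786 -0.8
0.177 0.1769 -0.6
0.1755 0.1754 0.7
0.174 0.1739 0.2
0.1725 0.1724 0.8
0.171 0.1715 3.5
0.1695 0.1697 3.6
0.168 0.1681 4.2
0.1665 0.1665 3.6
0.165 0.1651 5.3
0.1635 0.1637 5.0
0.162 0.1622 5.0
0.1605 0.1608 5.9
0.159 0.16 9.2
0.1575 0.1587 9.8
0.156 0.1575 10.8
0.1545 0.1563 12.1
0.153 0.156 18.2
0.1515 0.1559 24.2
hold: t=64.3 pos=[0.5756 0.1223 0.1559] open=-0.0002 F=[-5.4 -0.3 24.6]
24.785746431784453
up: t=65.6 pos=[0.5751 0.1223 0.2498] open=-0.0000 F=[ 0.1  0.4 -0.2]
```

View pics/s8.png

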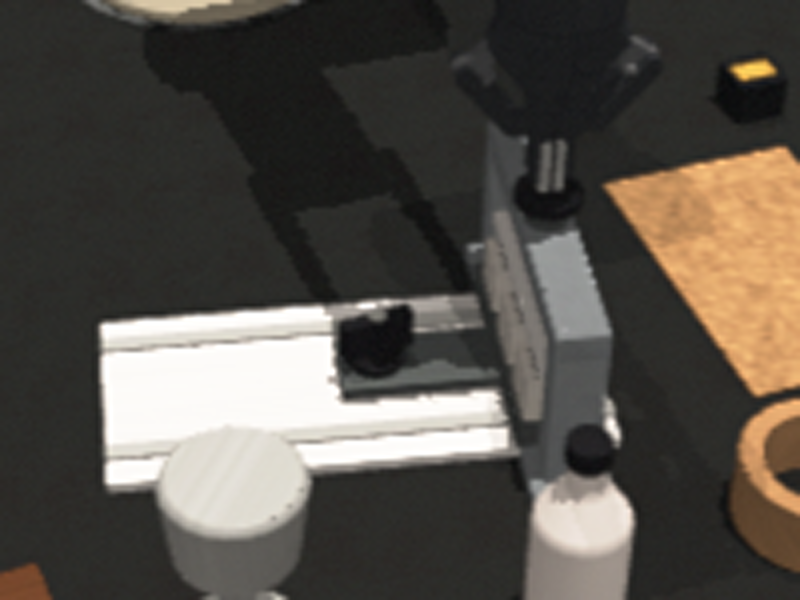

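The head travelled 172→156 mm, the full 16 mm. The force kink as the feet met the bases came at 12 mm, and a hard stop (24 N) followed; I held it about 0.6 s. Next: free the clamp and draw the carriage out.

Run:
```python
from h import *
D=np.load("clamp.npz"); g=D["g"]; c=g+.1374*UY
A=1.30
r.line_to([c[0],c[1]-.03,.25],.2)
r.grip(.045); r.move_to([*c,.2],quat(PY+np.pi-A)); r.line_to([*c,.09],.2); r.line_to([*c,.037],.06); r.grip(0); say("grip"); 
t0=np.array(status.read_ft_torque())
for a in list(np.arange(1.17,-.01,-.13))+[0.0,-.02]:
    r.move_to([*c,.037],quat(PY+np.pi-a)); t=np.array(status.read_ft_torque())-t0
    print(round(a,2),t.round(2),round(status.read_opening(),4))
    if abs(t[2])>1.5: break
r.move_to([*c,.037],quat(PY+np.pi)); f0=np.array(status.read_force()); say("loose")
p=np.array(status.read_position())
r.line_to([*(c-.13*UY),.037],.06); s=.13
while s<.158:
    s+=.003; r.line_to([*(c-s*UY),.037],.03); f=(np.array(status.read_force())-f0)[:2]@UY; pp=-(np.array(status.read_position())[:2]-p[:2])@UY
    print(round(s,4),round(pp,4),round(f,2))
    if f>10: break
e=c-.150*UY
r.line_to([*e,.037],.02); r.grip(.04); r.line_to([*e,.09],.1); r.line_to([*e,.25],.2)
r.move_to([.46,-.03,.30],quat(PY))
m=cams.camera_model("wrist"); im,d=cams.grab_frame("wrist"); save(im,"w9.png",(220,20,480,240),3)
np.savez("w2.npz",im=im,d=d,rvec=m["rvec"],tvec=m["tvec"],K=m["intrinsics"])
for b in bases(im,"wrist",(220,20,350,230),.058,m): print("base",np.round(b,4))
say("end")
```

```text
grip: t=70.6 pos=[0.565  0.0192 0.0376] open=0.0106 F=[0.7 1.2 2. ]
1.17 [ 0.01 -0.08  0.31] 0.0108
1.04 [-0.01 -0.1   0.23] 0.0107
0.91 [ 0.02 -0.07  0.27] 0.0107
0.78 [-0.04 -0.05  0.31] 0.0107
0.65 [-0.06 -0.08  0.25] 0.011
0.52 [-0.16 -0.05  0.3 ] 0.0107
0.39 [-0.24 -0.03  0.23] 0.0108
0.26 [-0.28 -0.03  0.3 ] 0.0109
0.13 [-0.26 -0.03  0.21] 0.0106
0.0 [-0.41 -0.05  0.28] 0.0111
0.0 [-0.35 -0.01  0.28] 0.011
-0.02 [-0.34 -0.05 -0.22] 0.0111
loose: t=73.9 pos=[0.5643 0.0185 0.0376] open=0.0109 F=[ 1.1 -0.9  4.1]
0.133 0.1326 0.53
0.136 0.1357 0.85
0.139 0.1387 0.68
0.142 0.1417 0.81
0.145 0.1447 0.43
0.148 0.1477 1.79
0.151 0.1498 3.35
0.154 0.15 12.25
base [ 5.07100e-01 -2.37000e-02  8.32937e+01  3.90497e+01  3.94563e+01]
base [ 5.09900e-01 -5.61000e-02  8.42833e+01  1.24235e+01  4.35521e+01]
base [ 5.58800e-01 -2.90000e-02  8.37255e+01  3.77821e+01  3.77622e+01]
base [ 5.97500e-01 -6.54000e-02  8.37379e+01  1.22681e+01  4.10352e+01]
base [5.634000e-01 3.280000e-02 8.324480e+01 6.993920e+01 1.316509e+02]
base [ 6.10000e-01 -3.49000e-02  8.38490e+01  3.88843e+01  3.83636e+01]
end: t=83.4 pos=[ 0.4601 -0.03    0.2999] open=0.0398 F=[-0.5 -1.  -0.3]
```

View pics/w9.png

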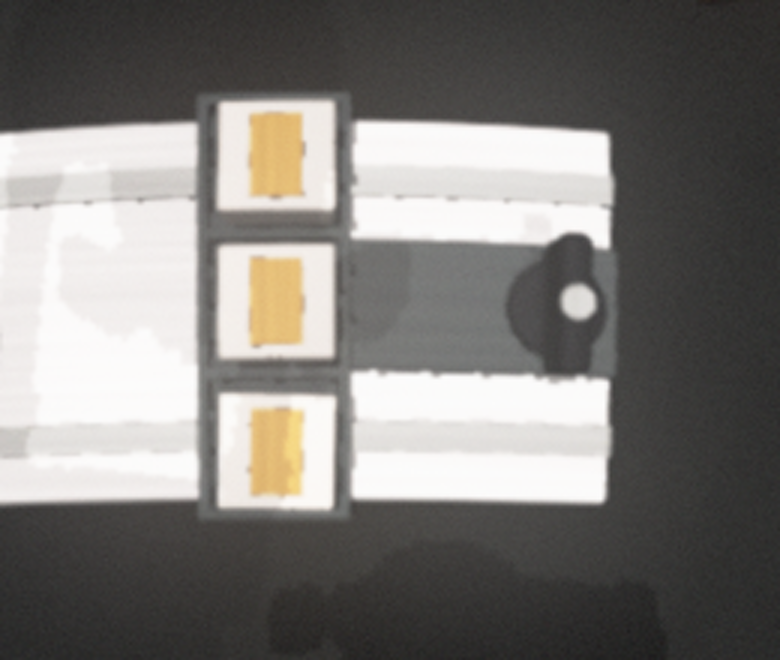

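The full 150 mm stroke is confirmed, the handle is loose, and all three bases are still centred: crop (276,155), (276,300), (276,452). Moving them to the grey tray, far one first.

```bash
cat > mv.py <<'E'
from h import *
import sys
k=int(sys.argv[1])
src=[(.6110,-.0332),(.5590,-.0274),(.5073,-.0221)][k]
T=np.array([.5148,-.3427]); ty=np.radians(5.3); dst=T+[.055,0,-.055][k]*np.array([np.cos(ty),np.sin(ty)])
ok=pick(*src,PY,.024,op=.056)
if ok: ok=carry(*dst,ty)
if ok: place(*dst,.004)
print(ok)
r.move_to([.38,-.12,.28],quat(PY))
im,d=cams.grab_frame("top"); save(im,f"t1{k}.png",(260,165,560,325),2.6); cv2.imwrite("top.png",im[:,:,::-1])
for b in bases(im,"top",(465,205,550,310),.038): print("base",np.round(b,4), (np.array(b[:2])-T)@np.array([[np.cos(ty),-np.sin(ty)],[np.sin(ty),np.cos(ty)]]))
E
python3 mv.py 0
```

```text
gripped: t=86.2 pos=[ 0.6118 -0.0333  0.0339] open=0.0386 F=[ 0.1 -0.4  3.4]
lifted: t=87.5 pos=[ 0.6099 -0.033   0.2479] open=0.0389 F=[ 1.2  0.1 -1.8]
carried: t=88.9 pos=[ 0.5697 -0.3363  0.2497] open=0.0389 F=[-0.5  0.5 -1.2]
down: t=90.8 pos=[ 0.5689 -0.3372  0.014 ] open=0.0388 F=[-3.2  1.4  4.1]
True
base [ 0.5676 -0.337   5.2571 40.5513 39.4001] [0.05308514 0.0008297 ]
```

View pics/t10.png

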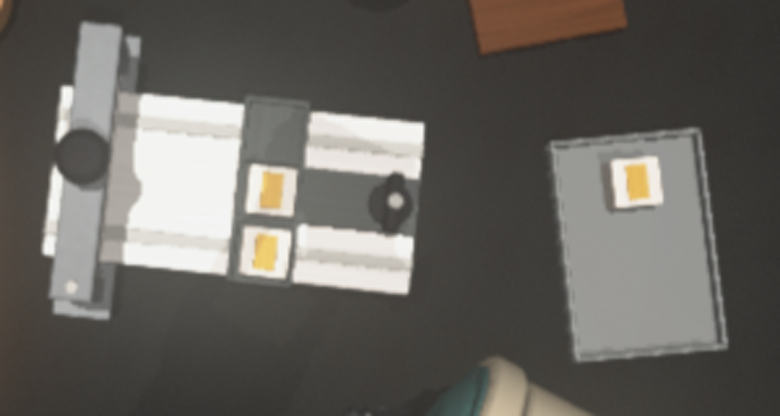

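The first base stands in the grey tray (637,182) and the carriage is still out. I'll re-measure the remaining two in case one was nudged.

```bash
python3 - <<'E'
from h import *
im=cv2.imread("top.png")[:,:,::-1].copy(); 
for b in bases(im,"top",(352,222,379,280),.058): print(np.round(b,4))
E
python3 mv.py 1
```

```text
[ 5.06800e-01 -2.13000e-02  8.29718e+01  3.88571e+01  4.01622e+01]
[ 5.58600e-01 -2.67000e-02  8.36637e+01  3.91967e+01  4.01551e+01]
gripped: t=96.7 pos=[ 0.5599 -0.0275  0.0339] open=0.0393 F=[0.4 0.5 4.1]
lifted: t=98.1 pos=[ 0.5579 -0.0272  0.2481] open=0.0388 F=[ 0.7  0.3 -1. ]
carried: t=99.5 pos=[ 0.5148 -0.3415  0.2498] open=0.0389 F=[ 0.6  0.8 -2. ]
down: t=101.5 pos=[ 0.5141 -0.3422  0.0139] open=0.0392 F=[-1.9  2.6  3.4]
True
base [ 0.5132 -0.3419  5.4756 40.455  39.2859] [-0.00154235  0.00090551]
base [ 0.5676 -0.337   5.2571 40.5513 39.4001] [0.05308514 0.0008297 ]
```

View pics/t11.png

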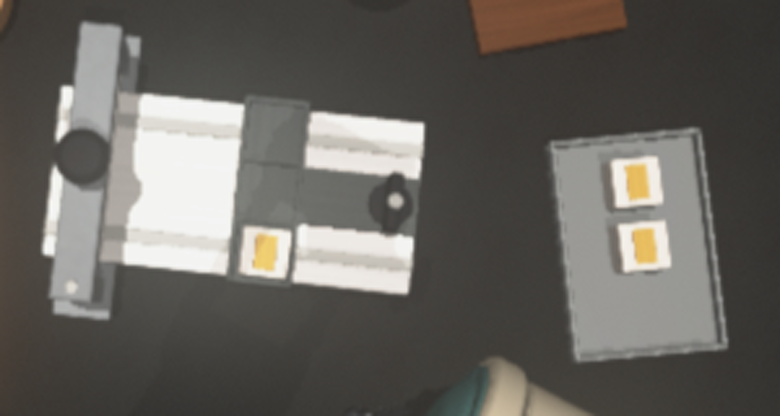

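Two bases stand in the tray at (637,182) and (644,246). The last one is still in its pocket at (265,252).

```bash
python3 mv.py 2
python3 - <<'E'
from h import *
im,d=cams.grab_frame("scene"); save(im,"s12.png",(100,190,480,400),2)
im,d=cams.grab_frame("top"); save(im,"t12f.png")
E
```

```text
gripped: t=107.1 pos=[ 0.5081 -0.0222  0.0339] open=0.0389 F=[0.  1.  5.4]
lifted: t=108.5 pos=[ 0.5061 -0.0219  0.2482] open=0.0390 F=[-0.1  0.4 -1.4]
carried: t=110.0 pos=[ 0.4601 -0.3466  0.2498] open=0.0392 F=[ 0.6  1.1 -1.9]
down: t=111.9 pos=[ 0.4594 -0.3473  0.014 ] open=0.0394 F=[-1.7  1.5  5.3]
True
base [ 0.4583 -0.3471  4.2544 40.556  39.316 ] [-0.05665698  0.00085755]
base [ 0.5132 -0.3419  5.4756 40.455  39.2859] [-0.00154235  0.00090551]
base [ 0.5676 -0.337   5.2571 40.5513 39.4001] [0.05308514 0.0008297 ]
```

View pics/t12.png

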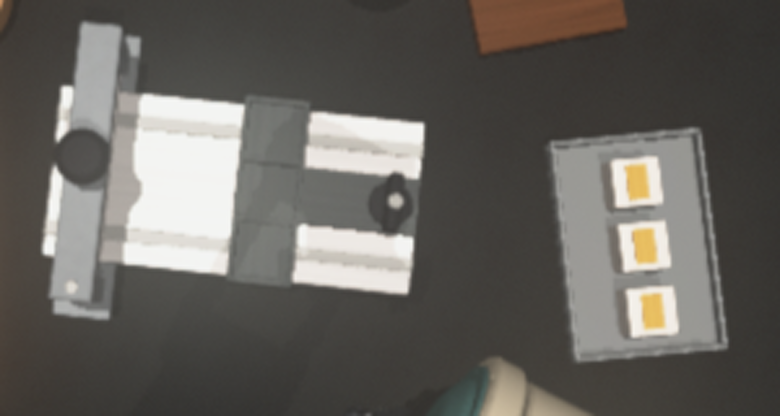

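View pics/s12.png

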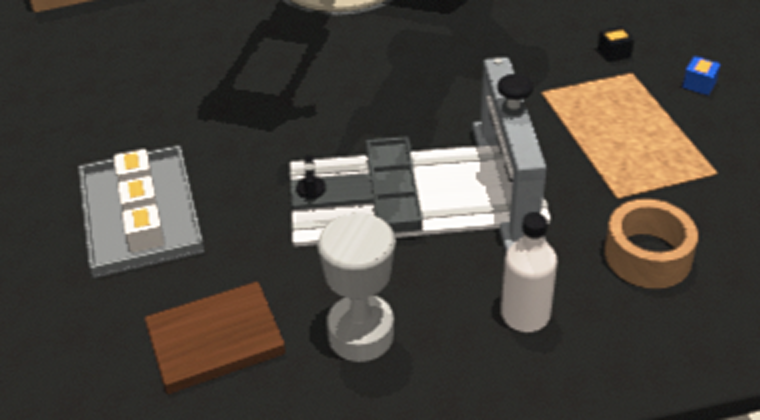

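All three bases stand upright in the grey tray (top crop 637,182; 644,246; 652,312). The carriage is out, the bar lies across the rail (loose), the plunger is up and the bystanders haven't moved. Handing in.

Run:
```python
from h import *
im,d=cams.grab_frame("top")
for b in bases(im,"top",(465,205,550,310),.038): print(np.round(b,4))
say("final"); job.close_job()
```

```text
[ 0.4583 -0.3471  4.2544 40.556  39.316 ]
[ 0.5132 -0.3419  5.4756 40.455  39.2859]
[ 0.5676 -0.337   4.8601 40.6918 39.4088]
final: t=114.9 pos=[ 0.3806 -0.1211  0.2796] open=0.0560 F=[ 0.1 -0.3 -0.5]
the job is handed in; nothing more can be done
```

The job is handed in at 114.9 s, with all three white bases pressed together and now standing in the grey tray. `close_job` reports no verdict, so this rests on my own checks.

**What I did:** I loaded the bases into the carriage, slid it in to its stop and turned the clamp to its stop. I then pushed the plunger down 16 mm to its hard stop and held it for about 0.6 s at 24 N. After that I freed the clamp, drew the carriage out the full 150 mm to its outer stop and moved the bases to the tray.

**Last checks:**
- **Bases:** their centres are at about x = -57, -2 and +53 mm along the tray and within 1 mm of its centre line. All are upright, released and not moving between pictures.
- **Press:** the carriage is out, the clamp handle is loose and the plunger is up.
- **Bystanders:** the trophy, tape, bottle and plaque look unmoved in the last pictures.

**Disagreements and limits:**
- The carriage started about 12.6 mm in from its outer end.
- The wrist and top cameras differed by about 2 mm, within the stated calibration.
- The plunger force just before its stop read about 12 N, below the quoted 17 N. Contact with each base was not measured separately; I inferred it from the force rise at 12 mm of travel and from all three bases coming out still centred in their pockets.

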